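# Set the water-bath dial to its long line and start it

## Task

On the water bath's control desk, push the dial round by its finger stud with your fingertips until the dial's index mark lines up with the longest line of the scale, then press the wider of the two buttons (start) fully down and let it come back up. Push gently, do not pinch the stud, leave the narrower button alone, and do not disturb the jars, glassware and other things standing about.

Things in the scene. Friction and masses are not known exactly. Their poses are not given: they have to be found in the camera images.
- console: the bath's control desk, a fixed white box 220 mm (its x) by 370 mm (its y) and 60 mm tall, origin at the centre of its underside. The dial is on its right half (its -y), the two push buttons on its left half (+y)
- dial_axis (a point): point on the dial's turning axis (vertical) at the level of the dial's flat top face, 75 mm above the table. The dial is a flat aluminium disc 128 mm across, 8 mm thick
- dial (a joint): angle of the dial, rad, positive counter-clockwise seen from above; at 0 the index mark points along the desk's -x (front, towards the robot). Stops at -2.8 and 2.8. Turns stiffly (friction about 0.12 N m, that is about 3 N at the stud), and stays where it is left
- dial_stud (a point): centre of the top of the dial's finger stud: a plain upright grey post 16 mm in diameter standing 24 mm up from the dial's top face, 44 mm from the dial's axis, on the index mark. Pushing it sideways round the axis turns the dial. Nothing else stands up from the dial's face
- dial_index (a point): outer end of the dial's index mark, on the rim 64 mm from the axis: a dark line 4 mm wide, running radially from near the centre under the stud out to the rim, the only line on the dial
- long_line: the target: the longest line of the fixed scale plate round the dial, a dark radial strip 32 mm long, 4 mm wide, 1.5 mm high; origin in the middle of the strip, 82 mm from the dial's axis; its y axis runs along the strip (radially), its x across it. It lies roughly to the left or roughly to the right of the dial. The scale plate (200 mm across, its top 66 mm above the table) is fixed and also has fine 8 mm lines all round
- short_line: the wrong line, diametrically opposite the long line: same width and height but only 12 mm long; origin in its middle, 82 mm from the dial's axis
- start_top (a point): centre of the top of the START button, the wider round grey push button (38 mm across), 82 mm above the table when up, in a fixed black housing 54 mm across whose top is 72 mm above the table. Either button may be the one nearer to the robot
- start (a joint): START button's travel, m: 0 up, 0.006 fully down (takes about 5 N, springs back when released)
- stop_top (a point): centre of the top of the STOP button, the narrower round grey push button (22 mm across), of the same height, in a smaller housing, 110 mm from the start button
- stop (a joint): STOP button's travel, m: 0 up, 0.006 fully down
- sample_jar: small closed sample jar, 32 mm wide and 34 mm tall, standing on the desk top near its front (robot side) edge, between dial and buttons; origin at the centre of its underside
- check_weight: small brass cylinder (check weight), 24 mm wide and 26 mm tall, standing on the desk top near its far edge, between dial and buttons; origin at the centre of its underside
- card_tube: upright cardboard tube, 56 mm wide and 100 mm tall, on the table to the right; origin at the centre of its underside
- beaker: open glass beaker, 70 mm wide at the rim and 90 mm tall, on the table to the right; origin at the centre of its underside
- amber_bottle: amber bottle, 52 mm wide and 120 mm tall, on the table to the left; origin at the centre of its underside
- cream_jar: white cream jar, 64 mm wide and 55 mm tall, on the table to the left; origin at the centre of its underside
- spatula: spatula lying flat on the table beyond the desk, roughly along y; origin at the middle of its underside

How it is judged (in metres and radians):
On the way, in this order (a step that is already met when the one before it is completed fails the run):
1. the dial's index mark is lined up with the long scale line (x of dial_index in the frame of long_line between -0.004 and 0.004 m and horizontal distance between dial_index and long_line below 0.03 m), for 0.3 s.
2. the wide start button is pressed fully down, with the dial still lined up (all of step 1 and value of joint start above 0.0048 m), for 0.05 s.
At the end, for the whole second after the job is handed in: The outer end of the index mark is within 4 mm sideways of the middle of the long scale line (about one line's width, 3.6 degrees), the dial at rest, both buttons up again (within 2 mm) (all of step 1 and value of joint each of start, stop below 0.002 m and velocity of joint dial between -0.05 and 0.05 rad/s); the robot touches nothing.
It fails at once if the start button is pressed while the index mark is not lined up with the long line (value of joint start above 0.0035 m and not (x of dial_index in the frame of long_line between -0.004 and 0.004 m and horizontal distance between dial_index and long_line below 0.03 m)).
It fails at once if the narrow stop button is pressed (value of joint stop above 0.0035 m).
It fails at once if the dial is pinched or forced (more than 25 N between fingers and dial) (contact force between the fingers and dial above 25 N).
It fails at once if a bystander is moved by more than 20 mm or lifted (distance of any of sample_jar, check_weight, card_tube, beaker, amber_bottle, cream_jar, spatula from where it was at the start of the episode above 0.02 m).
It also fails if it takes over 58 s, if anything falls off the work surface, if the arm or the gripper's body presses on something with over 40 N, if the wrist force passes 120 N, or if a joint passes its speed limit or range.

## Robot

A 6-joint arm with a two-finger parallel gripper is mounted at the origin on the work surface. World frame = base frame: x ahead of the robot, y to its left, z up, the work surface at z = 0. Lengths are in m, angles in degrees, forces in N, time in s.
With the tool pointing down it reaches from about 0.35 to 0.875 m from the base axis. Payload 4.2 kg.
Tool frame: the origin (TCP) lies on the centre line of the jaws, within the pads' length; the fingertips stand 19 mm ahead of it and the grasp point (between the pads) is the TCP; z points along the fingers, y is the line along which they close (so a half turn about z gives the same grasp; the last joint's range is limited). The gripper opens to 87 mm and grips with 3 to 60 N. Pads are 19 mm wide; open, the fingers measure 117 mm over their backs; the gripper's body (75 mm by 190 mm) begins 51 mm behind the grasp point.
Start: joints at [85.978, 22.042, 0.453, 0, -68.411, -14.817], TCP at [0.202, 0.592, 0.242] pointing down, gripper open.
Joint ranges: [-179.83, 179.83], [-69.29, 118.12], [-61.27, 80.66], [-181.25, 117.63], [-171.15, -9.14], [-177.46, 177.46]. Speed limits (degrees/s): [159.86, 159.86, 180, 180, 180, 180].

## Interface

Orientations are given as a 3x3 rotation matrix whose columns are the frame's x, y, z axes.
In Python, from station import sense, capture, finish_job, search_frame, masks_of gives the robot as it stands.
- The arm moves only by the tool drive_tool, never from a script. Its argument "rows" is a list of rows, each a list of 7 numbers: the opening in per cent of the stroke, from 0 (shut) to 100 (fully open), then the shift along the world's x, y, z in mm, then the turn, a rotation vector about the world's x, y, z in rad. In form: [[fingers, dx, dy, dz, wx, wy, wz], ...]. A call has 1 to 5 rows; each row shifts and turns the commanded pose from where the row before left it; what a row does not reach is not made up. A row lasts 1/12 s, in which the tool goes at most 41.7 mm and 7.16 degrees, less where a joint would pass 70% of its speed; a pose out of reach is approached as far as the arm can. A call is refused whole if a number of a shift passes 41.7 or a number of a turn 0.125, either way. A call with a gripper value outside its range is refused whole. The fingers move at their own pace and stop on an object; the grip force is fixed at half the most. Time passes only in rows, so rows that do not move let the fingers close. It gives the time, the measured TCP pose, the force, the opening and the grip force at its end, in the units of the state.
- sense(): the state, without advancing time (a new reading comes with each control period).
- capture(name): name is "scene" or "top" or "wrist"; returns a dict with "frame" (384x512x3 uint8, red, green, blue), "z_map" (384x512 float32, m along the optical axis (not along the pixel's ray), 0 where there is no reading), "fx", "fy", "cx", "cy" (pixels), "R" (3x3) and "t" (3): a world point X has camera coordinates R X + t; the wrist camera has in their place "T_tool_cam" (4x4, takes a point from camera to tool coordinates, whose origin is the TCP and whose axes are the flange's). Camera axes: x right, y down, z forward; pixel columns grow to the right and rows downward; lengths in m; the calibration is good to about 2 mm. A picture is of the moment at which its call begins: read the wrist's pose just before it.
- finish_job(): hands the job in; it is judged then, once.
Trained networks look in a picture, given as the dict that the camera call returned (one of the last four; its "shot" number tells which), for a name from the list of things; names that differ only in an ending like _2 or _b are one class to them, and where a whole thing is asked for, a point or a joint stands for the part that bears it (a point fixed in the world has none). Each returns a list of dicts, best first, with "p" (0 to 1); they miss things now and then, are a little off and sometimes report something else, mostly with a low value. They report only what shows in the picture. A call takes as long as a camera call.
- search_frame(label, picture): "xy" ([column, row] in pixels, amid what is visible of it).
- masks_of(label, picture): "region" (384x512 bool, what is visible of it) and "xy" ([column, row] in pixels, amid what is visible of it).
The state is a dict: "time_s": time; "joints": joint angles; "joint_velocities": joint speeds; "effort": joint torques, N m; "tcp_pos": TCP position; "ee_rot": TCP orientation; "wrist_force": force on the tool from outside, world axes, zero at the start; "moment": the same for the moment, N m; "gripper_width": opening from 0.0 (shut) to 1.0 (fully open); "gripper_force": force on a finger pad.
Only numpy, scipy, OpenCV 4.12 (cv2) and the standard library are available. Lean on these libraries where they do the work, as an engineer would, in place of code of your own. Each camera call takes 0.05 s, during which the arm holds its last target. There are 200 camera calls.

## Working session

There is one attempt and no reset: what is moved stays moved. The work goes in short steps, Python scripts to look and compute and a tool call to move; the robot and the scene stay as the last step left them, time stands still between calls to the robot, and variables do not carry over. Pictures are saved under pics/ and viewed, at most 10 in all, crops included, and the job is handed in when it is done.

Besides the shell and the picture viewer there is one more tool, called after "Call:" as name(argument=value, ...), one argument or row to a line, values as JSON. drive_tool: Moves the arm, as the interface text tells. Its arguments: {"type":"object","properties":{"rows":{"type":"array"}},"required":["rows"]}

```bash
mkdir -p pics
cat > h.py <<'E'
import numpy as np, cv2
from station import *
def px2w(c,xy,z=None):
    u,v=xy; ray=np.array([(u-c['cx'])/c['fx'],(v-c['cy'])/c['fy'],1.])
    R=np.array(c['R']);t=np.array(c['t']); o=-R.T@t; d=R.T@ray
    if z is None: s=c['z_map'][int(round(v)),int(round(u))]
    else: s=(z-o[2])/d[2]
    return o+s*d
def save(c,n): cv2.imwrite('pics/'+n+'.png',cv2.cvtColor(c['frame'],cv2.COLOR_RGB2BGR))
E
python3 - <<'E'
from h import *
s=sense();print(s['time_s'],s['tcp_pos'],s['ee_rot'],s['gripper_width'])
Z=dict(dial_axis=.075,dial_stud=.099,dial_index=.075,long_line=.0675,short_line=.0675,start_top=.082,stop_top=.082,sample_jar=.077,check_weight=.073,card_tube=.05,beaker=.045,amber_bottle=.06,cream_jar=.03,console=.06)
ims=[]
for n in('top','scene'):
    c=capture(n); ims.append(c['frame'])
    for l,z in Z.items():
        r=search_frame(l,c)[:2]
        print(n,l,[(round(a['p'],2),np.round(a['xy'],1).tolist(),np.round(px2w(c,a['xy'],z),3).tolist()) for a in r])
    cv2.imwrite(f'pics/{n}0.png',cv2.resize(cv2.cvtColor(c['frame'],cv2.COLOR_RGB2BGR),(768,576)))
E
```

```text
0.0 [0.20160813 0.59099882 0.24045672] [[ 9.46379366e-01 -3.23056829e-01 -6.17774112e-04]
 [-3.23057406e-01 -9.46377042e-01 -2.09935451e-03]
 [ 9.35635741e-05  2.18636229e-03 -9.99997606e-01]] 1.0033978819812226
top dial_axis [(0.78, [225.1, 232.1], [0.515, 0.074, 0.075])]
top dial_stud [(0.24, [194.5, 208.0], [0.579, 0.149, 0.099])]
top dial_index [(0.65, [263.3, 237.3], [0.497, -0.025, 0.075])]
top long_line [(0.2, [191.3, 205.1], [0.592, 0.162, 0.067])]
top short_line []
top start_top [(0.73, [193.3, 208.0], [0.582, 0.155, 0.082]), (0.3, [191.2, 251.1], [0.47, 0.162, 0.082])]
top stop_top [(0.4, [189.8, 251.9], [0.468, 0.166, 0.082]), (0.34, [265.1, 232.5], [0.509, -0.03, 0.082])]
top sample_jar [(0.43, [215.9, 262.1], [0.439, 0.1, 0.077])]
top check_weight [(0.38, [218.6, 193.3], [0.62, 0.088, 0.073]), (0.29, [214.9, 265.2], [0.432, 0.103, 0.073])]
top card_tube [(0.74, [402.1, 238.7], [0.478, -0.394, 0.05])]
top beaker []
top amber_bottle [(0.71, [97.5, 186.7], [0.657, 0.417, 0.06])]
top cream_jar [(0.66, [109.4, 264.7], [0.448, 0.389, 0.03]), (0.53, [217.7, 192.1], [0.632, 0.09
[... 316 characters left out ...]
 [220.7, 189.4], [0.508, -0.037, 0.075])]
scene long_line []
scene short_line []
scene start_top [(0.68, [279.3, 168.5], [0.593, 0.153, 0.082])]
scene stop_top []
scene sample_jar [(0.55, [309.0, 233.9], [0.815, 0.02, 0.077])]
scene check_weight [(0.58, [268.8, 184.3], [0.607, 0.084, 0.073])]
scene card_tube [(0.81, [123.9, 261.9], [0.478, -0.39, 0.05]), (0.55, [220.2, 187.7], [0.487, -0.02, 0.05])]
scene beaker [(0.55, [159.5, 295.9], [0.628, -0.384, 0.045])]
scene amber_bottle [(0.95, [339.4, 141.9], [0.659, 0.415, 0.06])]
scene cream_jar [(0.78, [293.0, 125.5], [0.461, 0.398, 0.03])]
scene console [(0.73, [241.5, 187.2], [0.543, 0.023, 0.06]), (0.23, [308.6, 238.0], [0.818, 0.018, 0.06])]
```

Run:
```python
import cv2
a=cv2.imread('pics/top0.png')
b=a[230:480,240:540]
cv2.imwrite('pics/topc.png',cv2.resize(b,(720,600),interpolation=cv2.INTER_CUBIC))
```

```text
(no output)
```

View pics/topc.png

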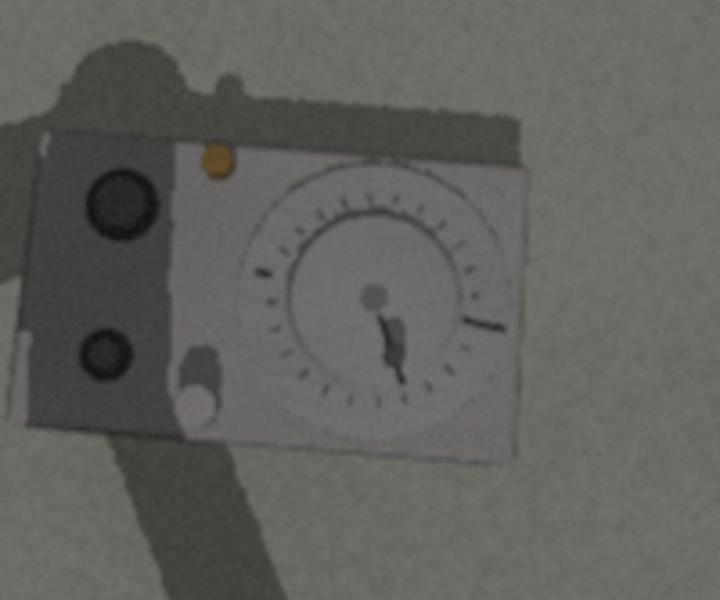

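View pics/scene0.png

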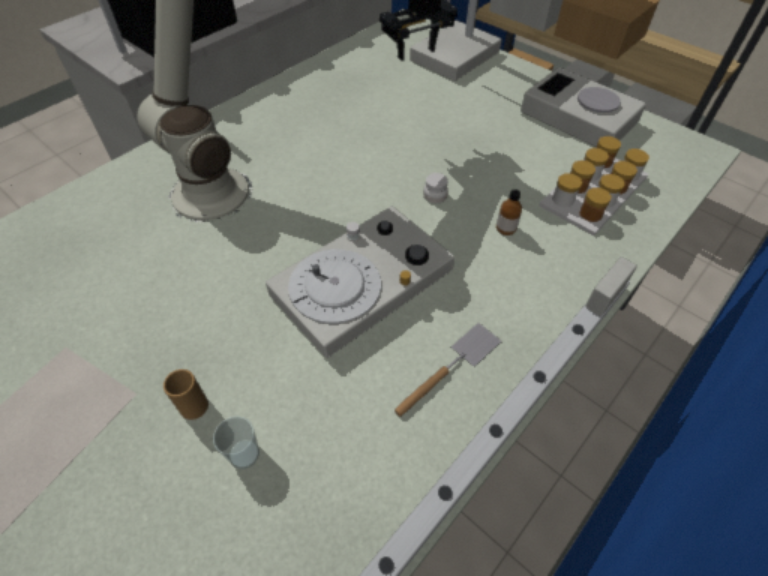

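The crop shows the dial centre at about (373,297), the index end at (403,383), the long line on the right from (464,319) to (505,328), the short line at (264,272), START (wide, far) at (122,204) and STOP (near) at (106,354). The scene view confirms the layout, with the stud towards the robot.

Run:
```python
from h import *
c=capture('top'); P=lambda u,v,z: px2w(c,((240+u/2.4+.25)/1.5-.5+.0,(230+v/2.4)/1.5-.3),z)
A=P(373,297,.075)
g={}
for n,u,v,z in [('axis',373,297,.075),('idx',403,383,.075),('l0',464,319,.0675),('l1',505,328,.0675),('short',264,272,.0675),('start',122,204,.082),('stop',106,354,.082),('jar',196,405,.094),('wt',218,161,.086),
  ('FL',28,425,.06),('FR',515,462,.06),('BR',525,168,.06),('BL',48,132,.06)]:
    g[n]=p=P(u,v,z); d=p-A; print(n,p.round(4),'r',np.hypot(*d[:2]).round(4),'ang',np.degrees(np.arctan2(d[1],d[0])).round(1))
print(sense()['ee_rot'].round(3) if hasattr(sense()['ee_rot'],'round') else '')
# depth: stud top
Z=c['z_map']; pts=[]
for v in range(200,275):
    for u in range(220,300):
        if Z[v,u]>0:
            w=px2w(c,(u,v)); 
            if .085<w[2]<.12 and abs(w[:2]-A[:2]).max()<.07: pts.append(w)
pts=np.array(pts); print(len(pts), pts.mean(0) if len(pts) else '', pts.min(0),pts.max(0))
```

```text
axis [ 0.5016 -0.025   0.075 ] r 0.0 ang 0.0
idx [ 0.4394 -0.0431  0.075 ] r 0.0647 ang -163.8
l0 [ 0.4832 -0.0903  0.0675] r 0.0679 ang -105.7
l1 [ 0.4753 -0.1196  0.0675] r 0.0981 ang -105.5
short [0.5243 0.0533 0.0675] r 0.0816 ang 73.8
start [0.5772 0.1541 0.082 ] r 0.1944 ang 67.1
stop [0.4696 0.1674 0.082 ] r 0.1951 ang 99.4
jar [0.4306 0.1033 0.094 ] r 0.1466 ang 119.0
wt [0.6049 0.083  0.086 ] r 0.1494 ang 46.3
FL [0.4231 0.2277 0.06  ] r 0.2646 ang 107.3
FR [ 0.3805 -0.1206  0.06  ] r 0.1542 ang -141.7
BR [ 0.5935 -0.1442  0.06  ] r 0.1505 ang -52.4
BL [0.6383 0.2119 0.06  ] r 0.2735 ang 60.0
[[ 0.946 -0.323 -0.   ]
 [-0.323 -0.946 -0.   ]
 [-0.     0.    -1.   ]]
31 [ 0.45920207 -0.03731942  0.09974693] [ 0.45221489 -0.04410381  0.08692529] [ 0.46725186 -0.03129153  0.10539292]
```

The dial must turn about +58°, with the stud going from (0.459,-0.037) to (0.490,-0.067). I'll push with the side face of the closed fingers, turning the tool as the stud goes round.

Call:
drive_tool(
  rows=[
    [0,15.5,-37.5,0,0,0,-0.06],
    [0,15.5,-37.5,0,0,0,-0.06],
    [0,15.5,-37.5,0,0,0,-0.06],
    [0,15.5,-37.5,0,0,0,-0.06],
    [0,15.5,-37.5,0,0,0,-0.06],
  ],
)

```text
time_s: 1.97
tcp_pos: [0.2796, 0.4022, 0.2416]
ee_rot: [[0.807, -0.59, 0.0], [-0.59, -0.807, 0.0], [0.0, -0.0, -1.0]]
wrist_force: [1.0, 0.3, 0.5]
gripper_width: 0.704
gripper_force: 0.0
```

Call:
drive_tool(
  rows=[
    [0,15.5,-37.5,0,0,0,-0.06],
    [0,15.5,-37.5,0,0,0,-0.06],
    [0,15.5,-37.5,0,0,0,-0.06],
    [0,15.5,-37.5,0,0,0,-0.06],
    [0,15.5,-37.5,0,0,0,-0.06],
  ],
)

```text
time_s: 2.38
tcp_pos: [0.357, 0.2147, 0.242]
ee_rot: [[0.597, -0.802, 0.001], [-0.802, -0.597, 0.001], [-0.0, -0.001, -1.0]]
wrist_force: [1.1, 0.1, -0.0]
gripper_width: 0.324
gripper_force: 0.0
```

Call:
drive_tool(
  rows=[
    [0,15.5,-37.5,0,0,0,-0.06],
    [0,15.5,-37.5,0,0,0,-0.06],
    [0,15.5,-37.5,0,0,0,-0.06],
    [0,15.5,-37.5,0,0,0,-0.06],
    [0,15.5,-37.5,0,0,0,-0.06],
  ],
)

```text
time_s: 2.8
tcp_pos: [0.4346, 0.027, 0.2421]
ee_rot: [[0.333, -0.943, 0.001], [-0.943, -0.333, 0.001], [-0.0, -0.002, -1.0]]
wrist_force: [-0.2, 0.6, -0.4]
gripper_width: 0.021
gripper_force: 0.0
```

Call:
drive_tool(
  rows=[
    [0,15.5,-37.5,0,0,0,-0.06],
    [0,0,0,0,0,0,0],
    [0,0,0,0,0,0,0],
    [0,0,0,0,0,0,0],
  ],
)

```text
time_s: 3.13
tcp_pos: [0.4496, -0.0087, 0.2415]
ee_rot: [[0.278, -0.961, -0.0], [-0.961, -0.278, 0.0], [-0.0, 0.0, -1.0]]
wrist_force: [-0.4, 0.7, -0.2]
gripper_width: 0.008
gripper_force: 0.0
```

```bash
cat >> h.py <<'E'
def wcam():
    s=sense(); c=capture('wrist'); T=np.eye(4);T[:3,:3]=s['ee_rot'];T[:3,3]=s['tcp_pos']
    M=np.linalg.inv(T@np.array(c['T_tool_cam'])); c['R']=M[:3,:3];c['t']=M[:3,3]; return c
def state():
    s=sense();R=np.array(s['ee_rot']);print('t',round(s['time_s'],2),'tcp',np.round(s['tcp_pos'],4),'xyaw',np.degrees(np.arctan2(R[1,0],R[0,0])).round(1),'tilt',R[:2,2].round(4),'F',np.round(s['wrist_force'],1),'w',round(s['gripper_width'],3))
def rect(c,ctr,z=.075,half=.12,n=600):  # orthophoto on plane z: x up, y left
    s=2*half/n; q=np.array([[0,0],[n,0],[n,n],[0,n]],np.float32); W=[(ctr[0]+half-b*s,ctr[1]+half-a*s,z) for a,b in q]
    p=[]
    for w in W:
        k=c['R']@np.array(w)+c['t']; p.append([c['fx']*k[0]/k[2]+c['cx'],c['fy']*k[1]/k[2]+c['cy']])
    return cv2.warpPerspective(c['frame'],cv2.getPerspectiveTransform(np.array(p,np.float32),q),(n,n))
E
python3 - <<'E'
from h import *
state(); c=wcam(); save(c,'w1')
for l,z in dict(dial_axis=.075,dial_stud=.099,dial_index=.075,long_line=.0675).items():
    print(l,[(round(a['p'],2),np.round(a['xy'],1),px2w(c,a['xy'],z).round(4)) for a in search_frame(l,c)[:2]])
cv2.imwrite('pics/r1.png',rect(c,(.5016,-.025))[:,:,::-1])
E
```

```text
t 3.13 tcp [ 0.4496 -0.0087  0.2415] xyaw -73.9 tilt [-0.0002  0.0002] F [-0.4  0.7 -0.2] w 0.008
dial_axis [(0.82, array([191.7, 152.6]), array([ 0.5221, -0.0189,  0.075 ])), (0.73, array([112.5, 260.5]), array([0.5878, 0.1412, 0.075 ]))]
dial_stud [(0.97, array([209.5, 149.2]), array([ 0.5015, -0.0327,  0.099 ]))]
dial_index [(0.92, array([209.3, 148.4]), array([ 0.5045, -0.0288,  0.075 ])), (0.58, array([  7.5, 145.4]), array([0.7181, 0.0296, 0.075 ]))]
long_line [(0.58, array([  6.3, 149. ]), array([0.7253, 0.037 , 0.0675])), (0.55, array([249. ,  84.8]), array([ 0.4807, -0.1046,  0.0675]))]
```

View pics/r1.png

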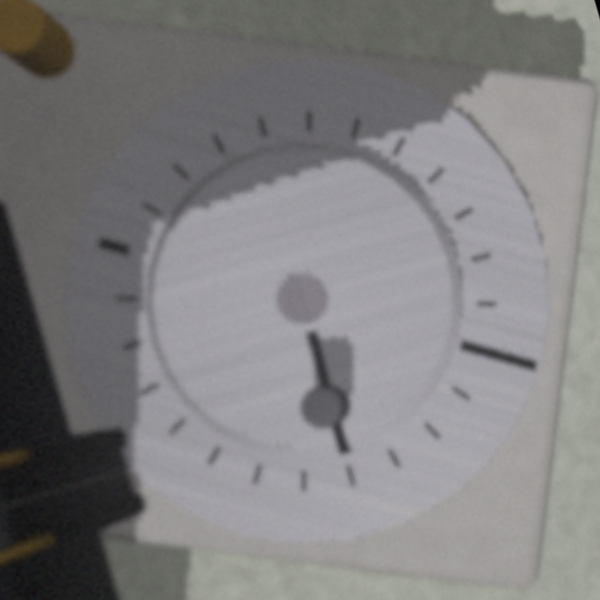

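The rectified wrist view (0.4 mm/px) is clear: axis at (303,298), index end at (346,452) (-164°), long line from (462,345) to (536,365) (-105.7°), fingers on the left. Descending next to the stud.

Call:
drive_tool(
  rows=[
    [0,0,0,-40,0,0,0],
    [0,0,0,-40,0,0,0],
    [0,0,0,-35,0,0,0],
    [0,0,0,-17,0,0,0],
    [0,0,0,-6,0,0,0],
  ],
)

```text
time_s: 3.8
tcp_pos: [0.4476, -0.0082, 0.1007]
ee_rot: [[0.28, -0.96, -0.006], [-0.96, -0.28, -0.002], [-0.0, 0.007, -1.0]]
wrist_force: [0.1, -0.0, 0.2]
gripper_width: 0.005
gripper_force: 0.0
```

Call:
drive_tool(
  rows=[
    [0,1.5,-5,0,0,0,0],
    [0,1.5,-5,0,0,0,0],
    [0,0,0,0,0,0,0],
    [0,0,0,0,0,0,0],
  ],
)

```text
time_s: 4.13
tcp_pos: [0.454, -0.0184, 0.1051]
ee_rot: [[0.278, -0.961, 0.003], [-0.961, -0.278, 0.001], [0.0, -0.004, -1.0]]
wrist_force: [-1.0, 0.6, -0.3]
gripper_width: 0.006
gripper_force: 0.0
```

Call:
drive_tool(
  rows=[
    [0,1.2,-2.8,-2,0,0,0],
    [0,-0.3,-5,0,0,0,0.105],
    [0,0.3,-5,0,0,0,0.105],
    [0,0.7,-4.9,0,0,0,0.105],
    [0,1.3,-4.8,0,0,0,0.105],
  ],
)

```text
time_s: 4.55
tcp_pos: [0.4571, -0.0404, 0.1025]
ee_rot: [[0.65, -0.76, 0.004], [-0.76, -0.65, 0.002], [0.001, -0.004, -1.0]]
wrist_force: [0.2, 4.7, 0.8]
gripper_width: 0.007
gripper_force: 1.8
```

Call:
drive_tool(
  rows=[
    [0,1.8,-4.6,0,0,0,0.105],
    [0,2.3,-4.5,0,0,0,0.105],
    [0,2.7,-4.2,0,0,0,0.105],
    [0,0,0,0,0,0,0],
    [0,0,0,0,0,0,0],
  ],
)

```text
time_s: 4.97
tcp_pos: [0.4631, -0.0544, 0.102]
ee_rot: [[0.849, -0.529, 0.001], [-0.529, -0.849, 0.0], [0.001, -0.001, -1.0]]
wrist_force: [-0.6, -0.2, 0.1]
gripper_width: 0.005
gripper_force: 0.0
```

Run:
```python
from h import *
state(); c=wcam()
cv2.imwrite('pics/r2.png',rect(c,(.5016,-.025))[:,:,::-1])
```

```text
t 4.97 tcp [ 0.4631 -0.0544  0.102 ] xyaw -31.9 tilt [0.0012 0.0002] F [-0.6 -0.2  0.1] w 0.005
```

View pics/r2.png

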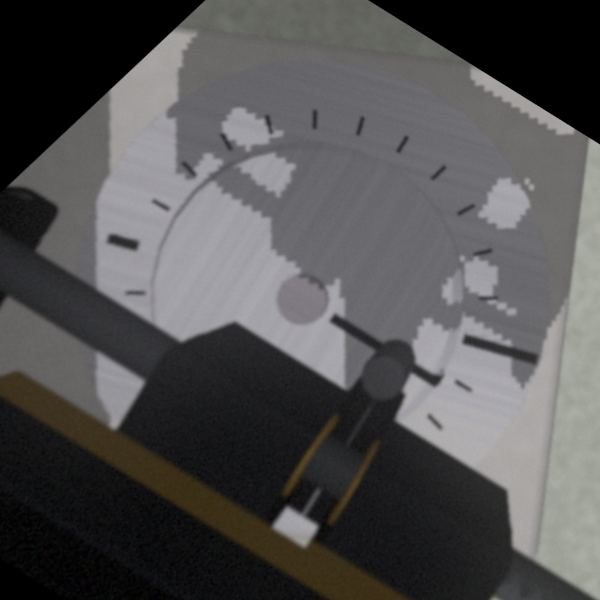

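The index now runs from (332,317) to (438,382), i.e. at -121.6°, with the fingers just behind the stud; about 16° remain. Going on slowly for 13°.

Call:
drive_tool(
  rows=[
    [0,1.7,-2.2,0,0,0,0.057],
    [0,1.8,-2.1,0,0,0,0.057],
    [0,1.9,-2,0,0,0,0.057],
    [0,2,-1.9,0,0,0,0.057],
    [0,0,0,0,0,0,0],
  ],
)

```text
time_s: 5.43
tcp_pos: [0.4696, -0.0625, 0.1016]
ee_rot: [[0.947, -0.321, -0.001], [-0.321, -0.947, -0.0], [-0.001, 0.0, -1.0]]
wrist_force: [-2.2, 1.7, 2.3]
gripper_width: 0.01
gripper_force: 1.2
```

```bash
cat >> h.py <<'E'
def ang(c,A,lo,hi,r0,r1,z,n=None):
    "angle (deg) of darkest radial streak about A at height z, radii r0..r1"
    g=cv2.GaussianBlur(cv2.cvtColor(c['frame'],cv2.COLOR_RGB2GRAY),(0,0),.6).astype(np.float32)
    a=np.arange(lo,hi,.1); r=np.linspace(r0,r1,20); out=[]
    th=np.radians(a)[:,None]
    X=np.stack([A[0]+r*np.cos(th),A[1]+r*np.sin(th),np.full((len(a),20),z)],-1)@c['R'].T+c['t']
    m=cv2.remap(g,(c['fx']*X[...,0]/X[...,2]+c['cx']).astype(np.float32),(c['fy']*X[...,1]/X[...,2]+c['cy']).astype(np.float32),1)
    m=m-cv2.blur(m,(1,121)); p=m.mean(1); i=p.argmin(); w=np.clip(-p-(-p[i])*.4,0,None); w[abs(a-a[i])>3]=0
    return round(float((w*a).sum()/w.sum()),2),round(float(p[i]),1)
E
python3 - <<'E'
from h import *
state(); c=wcam(); A=(.5024,-.0262)
print(ang(c,A,-125,-95,.055,.063,.075),ang(c,A,-125,-95,.070,.096,.0675))
cv2.imwrite('pics/r3.png',rect(c,(.5016,-.025))[:,:,::-1])
E
```

```text
t 5.43 tcp [ 0.4696 -0.0625  0.1016] xyaw -18.7 tilt [-0.0013 -0.    ] F [-2.2  1.7  2.3] w 0.01
(-111.02, -76.9) (-105.87, -84.4)
```

View pics/r3.png

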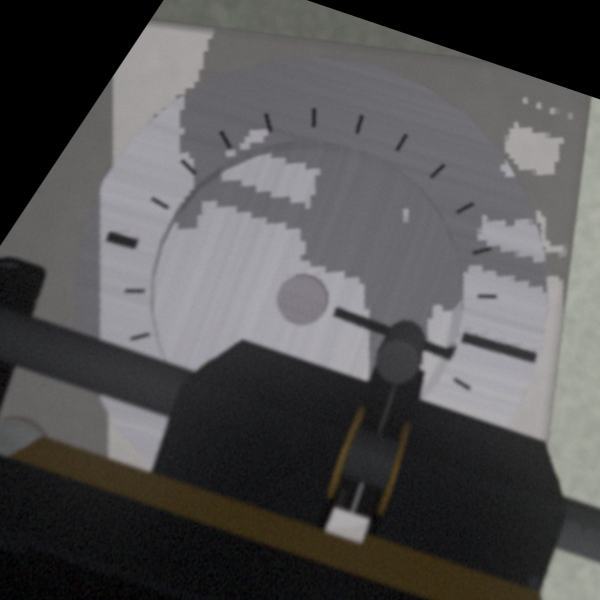

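Now the index is at -111.0° and the line at -105.9° (picture agrees: index end (450,353), line (464,338)–(536,357)). About 5° to go.

Call:
drive_tool(
  rows=[
    [0,1.5,-1.4,0,0,0,0.04],
    [0,1.5,-1.4,0,0,0,0.04],
    [0,0,0,0,0,0,0],
    [0,0,0,0,0,0,0],
  ],
)

```text
time_s: 5.82
tcp_pos: [0.4728, -0.0651, 0.1015]
ee_rot: [[0.969, -0.246, -0.0], [-0.246, -0.969, 0.0], [-0.0, 0.0, -1.0]]
wrist_force: [-1.7, 2.7, 1.6]
gripper_width: 0.004
gripper_force: 1.5
```

Run:
```python
from h import *
state(); c=wcam(); A=(.5024,-.0262)
print(ang(c,A,-125,-95,.055,.063,.075),ang(c,A,-125,-95,.070,.096,.0675))
```

```text
t 5.82 tcp [ 0.4728 -0.0651  0.1015] xyaw -14.2 tilt [-0.0005  0.0001] F [-1.7  2.7  1.6] w 0.004
(-106.18, -75.5) (-105.83, -83.7)
```

Lined up within about 0.4°. Backing off, then rising to check from above.

Call:
drive_tool(
  rows=[
    [0,-5,1.3,0,0,0,0],
    [0,-7,1.8,0,0,0,0],
    [0,0,0,35,0,0,0],
    [0,0,0,40,0,0,0],
    [0,0,0,40,0,0,0],
  ],
)

```text
time_s: 6.28
tcp_pos: [0.4598, -0.0624, 0.2173]
ee_rot: [[0.97, -0.244, -0.002], [-0.244, -0.97, -0.001], [-0.002, 0.001, -1.0]]
wrist_force: [1.1, 1.3, 0.0]
gripper_width: 0.012
gripper_force: 0.0
```

Call:
drive_tool(
  rows=[
    [0,0,0,0,0,0,0],
    [0,0,0,0,0,0,0],
    [0,0,0,0,0,0,0],
  ],
)

```text
time_s: 6.53
tcp_pos: [0.4602, -0.0622, 0.2161]
ee_rot: [[0.97, -0.244, -0.0], [-0.244, -0.97, 0.0], [-0.0, -0.0, -1.0]]
wrist_force: [-0.5, -0.6, -0.1]
gripper_width: 0.005
gripper_force: 0.0
```

Run:
```python
from h import *
state(); c=wcam(); A=(.5024,-.0262)
for dx,dy in((0,0),(.002,0),(0,.002)):
    B=(A[0]+dx,A[1]+dy); print(ang(c,B,-125,-95,.055,.063,.075),ang(c,B,-125,-95,.070,.096,.0675))
cv2.imwrite('pics/r4.png',rect(c,(.5016,-.025))[:,:,::-1])
for l in('start_top','stop_top'):
    print(l,[(round(a['p'],2),np.round(a['xy'],1),px2w(c,a['xy'],.082).round(4)) for a in search_frame(l,c)[:2]])
```

```text
t 6.53 tcp [ 0.4602 -0.0622  0.2161] xyaw -14.1 tilt [-0.0004  0.0004] F [-0.5 -0.6 -0.1] w 0.005
(-106.25, -56.6) (-106.05, -66.9)
(-108.16, -57.1) (-107.37, -66.3)
(-105.79, -59.6) (-105.67, -67.3)
start_top [(0.61, array([ 12.2, 123.6]), array([0.577 , 0.1464, 0.082 ]))]
stop_top [(0.84, array([ 43.3, 224.1]), array([0.4733, 0.1655, 0.082 ]))]
```

View pics/r4.png

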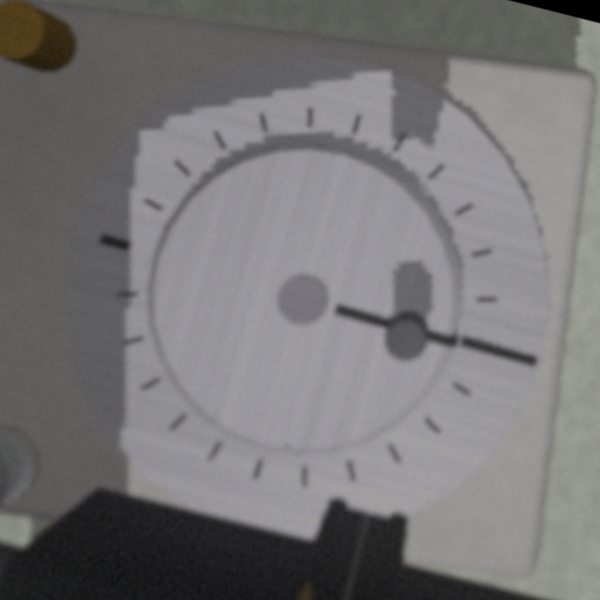

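The index and the long line form one straight line at (340,310)–(536,360): aligned. Going to the start button.

Call:
drive_tool(
  rows=[
    [0,19.5,36,0,0,0,0],
    [0,19.5,36,0,0,0,0],
    [0,19.5,36,0,0,0,0],
    [0,19.5,36,0,0,0,0],
    [0,19.5,36,0,0,0,0],
  ],
)

```text
time_s: 7.1
tcp_pos: [0.5588, 0.1193, 0.215]
ee_rot: [[0.97, -0.244, -0.002], [-0.244, -0.97, -0.001], [-0.002, 0.002, -1.0]]
wrist_force: [0.4, -0.5, 0.1]
gripper_width: 0.003
gripper_force: 0.0
```

Call:
drive_tool(
  rows=[
    [0,0,0,0,0,0,0],
    [0,0,0,0,0,0,0],
    [0,0,0,0,0,0,0],
  ],
)

```text
time_s: 7.35
tcp_pos: [0.5579, 0.1176, 0.2148]
ee_rot: [[0.97, -0.243, -0.003], [-0.243, -0.97, -0.002], [-0.003, 0.002, -1.0]]
wrist_force: [-0.2, 0.3, 0.7]
gripper_width: 0.003
gripper_force: 0.0
```

Run:
```python
from h import *
state(); c=wcam()
for l in('start_top','stop_top'):
  for a in masks_of(l,c)[:2]:
    m=a['region']; v,u=np.nonzero(m); W=np.array([px2w(c,(x,y),.08) for x,y in zip(u,v)])
    print(l,round(a['p'],2),px2w(c,a['xy'],.082).round(4),W.min(0).round(4),W.max(0).round(4))
cv2.imwrite('pics/r5.png',rect(c,(.56,.13),z=.082)[:,:,::-1])
```

```text
t 7.35 tcp [0.5579 0.1176 0.2148] xyaw -14.1 tilt [-0.0033 -0.0016] F [-0.2  0.3  0.7] w 0.003
start_top 0.81 [0.5808 0.1546 0.082 ] [0.5619 0.1367 0.08  ] [0.6003 0.1747 0.08  ]
```

View pics/r5.png

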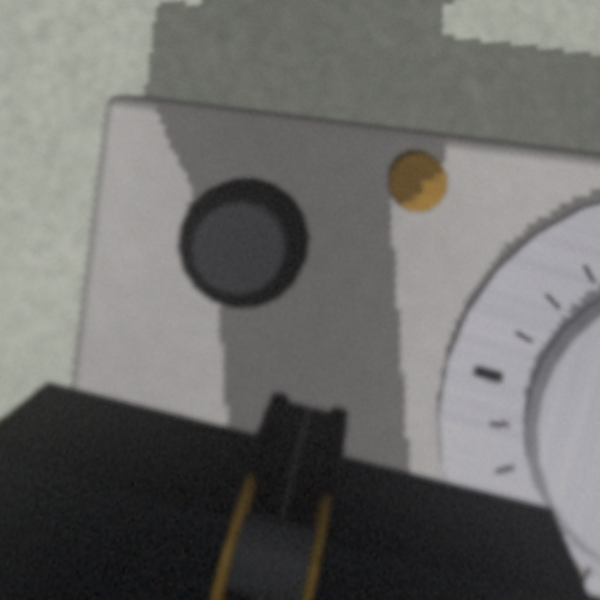

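The wide button's centre is at (238,248), i.e. (0.581,0.155), which agrees with the network. Moving over it and down to just above.

Call:
drive_tool(
  rows=[
    [0,11.5,18.6,0,0,0,0],
    [0,11.5,18.6,0,0,0,0],
    [0,0,0,-40,0,0,0],
    [0,0,0,-40,0,0,0],
    [0,0,0,-22,0,0,0],
  ],
)

```text
time_s: 7.92
tcp_pos: [0.5793, 0.1534, 0.111]
ee_rot: [[0.969, -0.246, -0.005], [-0.246, -0.969, -0.001], [-0.005, 0.002, -1.0]]
wrist_force: [-0.9, -0.1, -1.5]
gripper_width: 0.01
gripper_force: 0.0
```

Call:
drive_tool(
  rows=[
    [0,0,0,0,0,0,0],
    [0,0,0,0,0,0,0],
    [0,0,0,0,0,0,0],
  ],
)

```text
time_s: 8.17
tcp_pos: [0.5831, 0.1549, 0.1168]
ee_rot: [[0.97, -0.243, 0.004], [-0.243, -0.97, 0.001], [0.003, -0.002, -1.0]]
wrist_force: [0.3, 0.1, 0.5]
gripper_width: 0.003
gripper_force: 0.0
```

Call:
drive_tool(
  rows=[
    [0,-1,0,-5,0,0,0],
    [0,-1,0,-4,0,0,0],
    [0,0,0,-3,0,0,0],
    [0,0,0,-2,0,0,0],
    [0,0,0,-1,0,0,0],
  ],
)

```text
time_s: 8.58
tcp_pos: [0.5797, 0.155, 0.0998]
ee_rot: [[0.97, -0.243, 0.0], [-0.243, -0.97, 0.0], [0.0, -0.0, -1.0]]
wrist_force: [-1.2, -0.7, 2.1]
gripper_width: 0.001
gripper_force: 1.1
```

Call:
drive_tool(
  rows=[
    [0,0,0,-2,0,0,0],
    [0,0,0,-1,0,0,0],
    [0,0,0,0,0,0,0],
  ],
)

```text
time_s: 8.83
tcp_pos: [0.5797, 0.155, 0.0968]
ee_rot: [[0.97, -0.243, -0.0], [-0.243, -0.97, -0.0], [0.0, 0.0, -1.0]]
wrist_force: [-1.6, -0.7, 4.0]
gripper_width: 0.004
gripper_force: 2.0
```

Call:
drive_tool(
  rows=[
    [0,0,0,-1,0,0,0],
    [0,0,0,-1,0,0,0],
    [0,0,0,-1,0,0,0],
    [0,0,0,0,0,0,0],
    [0,0,0,0,0,0,0],
  ],
)

```text
time_s: 9.25
tcp_pos: [0.5798, 0.155, 0.0953]
ee_rot: [[0.97, -0.243, 0.001], [-0.243, -0.97, -0.0], [0.001, 0.0, -1.0]]
wrist_force: [-4.2, 0.3, 11.3]
gripper_width: 0.006
gripper_force: 5.8
```

The force jumped to 11 N and the motion stalled at 6 mm, so the button is on its stop. Releasing.

Call:
drive_tool(
  rows=[
    [0,0,0,8,0,0,0],
    [0,0,0,20,0,0,0],
    [0,0,0,40,0,0,0],
    [0,-10,-20,40,0,0,0],
    [0,-19.5,-36,0,0,0,0],
  ],
)

```text
time_s: 9.67
tcp_pos: [0.5574, 0.1041, 0.2053]
ee_rot: [[0.971, -0.238, 0.017], [-0.238, -0.971, 0.005], [0.016, -0.009, -1.0]]
wrist_force: [1.6, -0.5, 0.3]
gripper_width: 0.003
gripper_force: 0.0
```

Call:
drive_tool(
  rows=[
    [0,-19.5,-36,0,0,0,0],
    [0,-19.5,-36,0,0,0,0],
    [0,-19.5,-30,0,0,0,0],
    [0,0,0,0,0,0,0],
    [0,0,0,0,0,0,0],
  ],
)

```text
time_s: 10.08
tcp_pos: [0.4919, -0.0025, 0.1981]
ee_rot: [[0.969, -0.246, 0.001], [-0.246, -0.969, 0.0], [0.001, -0.001, -1.0]]
wrist_force: [1.5, -0.5, 1.1]
gripper_width: 0.005
gripper_force: 0.0
```

Run:
```python
from h import *
state(); c=wcam(); A=(.5024,-.0262)
print(ang(c,A,-125,-95,.055,.063,.075),ang(c,A,-125,-95,.070,.096,.0675))
t=capture('top'); m=[px2w(t,(u,v))[2] for p in [(.580,.155)] for u,v in [(193,208),(194,208),(193,209)]]; print('start z',np.round(m,4))
save(t,'t2'); a=cv2.imread('pics/t2.png')[150:310,150:370]; cv2.imwrite('pics/t2c.png',cv2.resize(a,(770,560),interpolation=cv2.INTER_CUBIC))
```

```text
t 10.08 tcp [ 0.4919 -0.0025  0.1981] xyaw -14.2 tilt [0.0009 0.0004] F [ 1.5 -0.5  1.1] w 0.005
(-105.68, -51.9) (-105.71, -72.5)
start z [0.0837 0.0831 0.0849]
```

View pics/t2c.png

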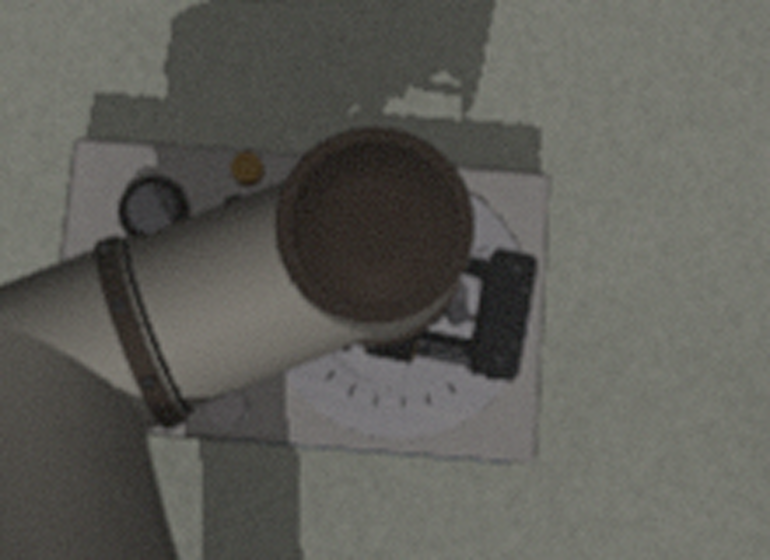

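The top view shows the arm clear above the dial, with the start button at (153,205) back up at about 82 mm and the check weight at (247,168) unmoved. The wrist camera measures the dial within 0.1° of the line. Handing in.

```bash
python3 -c "
from station import *
print(finish_job())"
```

```text
the job is handed in; nothing more can be done
None
```

I turned the dial onto the long line (within about 0.1° in the last wrist picture), pressed START down to its stop and let it come back up, and handed the job in at about 10 s; no verdict came back.

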